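# Hover the heel block over the lift on the last

### The arm

A 6-joint arm with a two-finger parallel gripper is mounted at the origin on a cart in front of the work surface, level with it; the furniture and walls round the work are solid. World frame = base frame: x ahead of the robot, y to its left, z up, the work surface at z = 0. Lengths are in m, angles in degrees, forces in N, time in s.
With the tool pointing down it reaches from about 0.25 to 0.725 m from the base axis. Payload 9.7 kg.
Tool frame: the origin (TCP) lies midway between the tips of the shut fingers; the grasp point (between the pads) lies 19 mm behind it; z points along the fingers, y is the line along which they close (so a half turn about z gives the same grasp; the last joint's range is limited). The gripper opens to 85 mm and grips with 20 to 120 N. Pads are 22 mm wide; open, the fingers measure 114 mm over their backs; the gripper's body (76 mm by 85 mm) begins 54 mm behind the grasp point. The pads swing forward as they close: fully open they stand 13 mm farther back than shut.
Start: joints at [63.713, 4.979, 10.078, 95.1, 0, 90], TCP at [0.244, 0.493, 0.231] pointing down, gripper open.
Joint ranges: [-179.16, 179.16], [-48.56, 103.87], [-65.8, 70.77], [-126.05, 130.52], [-82.76, 87.17], [-180, 180]. Speed limits (degrees/s): [127.2, 127.2, 147.25, 180, 180, 180].

### API

Orientations are given as [roll, pitch, yaw] about the fixed x, y, z axes, in that order (R = Rz(yaw) Ry(pitch) Rx(roll)).
In Python, from workcell import bot gives the robot as it stands. The module is installed in compiled form; this text tells all that it offers.
- The arm moves only by the tool send_rows, never from a script. Its argument "moves" is one flat list of numbers, 7 for each row, row after row: the shift along the world's x, y, z normalised to -1 to 1, where 1 is 0.025 m, then the turn, a rotation vector about the world's x, y, z normalised to -1 to 1, where 1 is 0.15 rad, then the closure, from -1 (fully open) to 1 (shut), so that 0 is half open. A call has 1 to 8 rows; each row shifts and turns the commanded pose from where the row before left it; what a row does not reach is not made up. A row lasts 1/8 s, in which the tool goes at most 62.5 mm and 10.7 degrees, less where a joint would pass 70% of its speed; a pose out of reach is approached as far as the arm can. A call with a number of a shift or a turn outside -1 to 1 is refused whole. A call with a gripper value outside its range is refused whole. The fingers move at their own pace and stop on an object; "squeeze" is the grip in N (left out, the last holds). Time passes only in rows, so rows that do not move let the fingers close. It gives the time, the measured TCP pose, the force, the opening and the grip force at its end, in the units of the state.
- bot.get_obs(): the state, without advancing time (a new reading comes with each control period).
- bot.camera(name): name is "scene" or "top"; returns a dict with "color" (420x560x3 uint8, red, green, blue), "camera_matrix" (3x3 intrinsics, pixels), "R" (3x3) and "t" (3): a world point X has camera coordinates R X + t. Camera axes: x right, y down, z forward; pixel columns grow to the right and rows downward; lengths in m; the calibration is good to about 2 mm. A picture is of the moment at which its call begins. There is no depth.
- bot.job_done(): hands the job in; it is judged then, once.
Trained networks look in the newest picture that a camera, given by its name, has taken for a name from the list of things; names that differ only in an ending like _2 or _b are one class to them, and where a whole thing is asked for, a point or a joint stands for the part that bears it (a point fixed in the world has none). Each returns a list of dicts, best first, with "p" (0 to 1); they miss things now and then, are a little off and sometimes report something else, mostly with a low value. They report only what shows in the picture. A call takes as long as a camera call. They do not tell look-alikes from the thing itself.
- bot.boxes_of(camera, query): "extent" ([left, top, right, bottom] in pixels, round what is visible of it).
- bot.trace(camera, query): "region" (420x560 bool, what is visible of it) and "extent" ([left, top, right, bottom] in pixels, round what is visible of it).
- bot.landmark_of(camera, query): "pixel" ([column, row] in pixels: a listed point, or the origin of a listed thing).
The state is a dict: "time": time; "q": joint angles; "qd": joint speeds; "joint_efforts": joint torques, N m; "ee_pos": TCP position; "tcp_rot": TCP orientation; "wrist_force": force on the tool from outside, world axes, zero at the start; "torque": the same for the moment, N m; "opening": finger opening in m; "grasp_force": force on a finger pad.
Only numpy, scipy, OpenCV 4.12 (cv2) and the standard library are available. Lean on these libraries where they do the work, as an engineer would, in place of code of your own. Each camera call takes 0.05 s, during which the arm holds its last target. There are 200 camera calls.

### The job

Pick the loose D-shaped heel block off its little drying stand, carry it over the row of bottles without disturbing them, and finish holding it level and still just above the heel lift that is already on the upturned shoe last, about 10 mm clear of it, with the two outlines matching: straight edge over straight edge, rounded back over rounded back. Its underside is cemented and would grab at a touch, so it must never touch the last, the lift or their stand; keep holding it there and do not let go.

Things in the scene. Friction and masses are not known exactly. Their poses are not given: they have to be found in the camera images.
- heel_centre (a point): centre (half-way up) of the loose D-shaped heel block, 72 mm long (x), 65 mm wide (y), 15 mm thick, black rubber with a nailed tan face on top, 35 to 80 g. It lies flat on the drying stand, underside 40 mm above the bench. Axes of the block: z up, x from its straight edge (at x = -36 mm) to its rounded back (x = +36 mm), y across; the sides are widest (65 mm) at x = 0 and 59 mm wide at the straight edge. It is easily gripped across y at the centre.
- heel_back (a point): middle of the block's rounded back, 36 mm along x from its centre, half-way up
- lift_top (a point): centre of the top face of the fitted heel lift, a D-shaped block of the same outline, size and look (72 x 65 x 15 mm) fixed on the heel end of the upturned shoe last; this face is about 123 mm above the bench. Axes as the loose block's: z up, x from the straight edge (towards the toe of the last) to the rounded back, y across. Aligned means the loose block's axes match these, with its centre straight above.
- lift_back (a point): middle of the lift's rounded back at the height of its top face, 36 mm along x from lift_top
- heel_block: the loose heel block; origin at the centre of its underside, axes as described for heel_centre
- drying_stand: fixed wooden stand under the loose block: foot 70 x 70 x 10 mm, post, round cork top 42 mm in diameter at 40 mm height, so the block's edges overhang it all round. Origin: centre of its underside.
- last_stand: fixed steel foot plate (110 x 130 x 12 mm) that carries the upturned wooden shoe last (260 mm long, 80 mm wide at the ball, sole face up at 108 mm height) with the fitted heel lift on the heel end. Origin on the bench straight below lift_top; y points from heel to toe, the toe reaching 225 mm along y, z up. Everything on it is fixed to it.
- row_bottle_1: loose upright round workshop bottle with a cap, cream with a black cap, 44 mm in diameter and 95 mm tall, one of three standing in a row across the way between the heel block and the last (any order). Origin: centre of its underside; z up. To be left standing where it is.
- row_bottle_2: loose upright round workshop bottle with a cap, white with a red cap, 48 mm in diameter and 110 mm tall, one of three standing in a row across the way between the heel block and the last (any order). Origin: centre of its underside; z up. To be left standing where it is.
- row_bottle_4: loose upright round workshop bottle with a cap, yellow with a black cap, 54 mm in diameter and 120 mm tall, one of three standing in a row across the way between the heel block and the last (any order). Origin: centre of its underside; z up. To be left standing where it is.
- eyelet_press: fixed dark eyelet press, part of the room, not used; it stands to the right (-y) of the drying stand, partly between it and the arm's start: keep clear or pass above. Origin near the front of its foot, under the ram; body 205 mm tall; its lever with a red grip slants up towards the robot (-x), the tip 386 mm up and 135 mm from the origin.
There are look-alikes about, which are no part of the job. What is shaped like the heel_block but green is not meant.

How it is judged:
By the outcome, as a careful person would: the job done as asked, in the order asked, and still so for the second after the job is handed in, while the arm keeps its last pose, push and grip.
It also fails if it takes over 45 s, if anything falls off the work surface, if the arm or the gripper's body presses on something with over 40 N, if the wrist force passes 120 N, or if a joint passes its speed limit or range.

## Working session

There is one attempt and no reset: what is moved stays moved. The work goes in short steps, Python scripts to look and compute and a tool call to move; the robot and the scene stay as the last step left them, time stands still between calls to the robot, and variables do not carry over. Pictures are saved under pics/ and viewed, at most 10 in all, crops included, and the job is handed in when it is done.

Besides the shell and the picture viewer there is one more tool, called after "Emit:" in YAML: its name, and indented under it one key for each argument. send_rows: Moves the arm, as the interface text tells. Its arguments: {"type":"object","properties":{"moves":{"type":"array"},"squeeze":{"type":"number"}},"required":["moves"]}

```bash
mkdir -p pics
cat > h.py <<'E'
import numpy as np, cv2
from workcell import bot
Q=["heel_centre","heel_back","lift_top","lift_back","drying_stand","last_stand","row_bottle_1","eyelet_press"]
Z={"heel_centre":.0475,"heel_back":.0475,"lift_top":.123,"lift_back":.123}
def ray(c,px,z):
    K,R,t=c["camera_matrix"],np.array(c["R"]),np.array(c["t"])
    d=R.T@np.linalg.inv(K)@np.array([px[0],px[1],1.]); o=-R.T@t
    return o+d*(z-o[2])/d[2]
def proj(c,X):
    p=c["camera_matrix"]@(np.array(c["R"])@np.array(X)+c["t"]); return p[:2]/p[2]
E
python3 - <<'E'
from h import *
print(bot.get_obs())
for n in("scene","top"):
    c=bot.camera(n); cv2.imwrite(f"pics/{n}0.png",cv2.cvtColor(c["color"],cv2.COLOR_RGB2BGR))
    print(n,"cam at",-np.array(c["R"]).T@c["t"])
    for q in Q:
        for d in bot.landmark_of(n,q)[:4]: print(q,round(d["p"],2),np.round(d["pixel"],1),ray(c,d["pixel"],Z.get(q,0)).round(4))
E
```

```text
{'time': 0.0, 'q': array([6.37124785e+01, 5.01110137e+00, 1.00348248e+01, 9.50999805e+01,
       9.01522612e-04, 8.99982541e+01]), 'qd': array([ 0.00270172, -0.10854655,  0.04289671,  0.07860629, -0.04943229,
        0.09447245]), 'joint_efforts': array([-3.83656428e-03, -5.20388174e+01,  4.64803541e+01,  1.59729598e-02,
       -4.35627010e-05, -8.26221822e-06]), 'ee_pos': array([0.24347574, 0.49291608, 0.23058638]), 'tcp_rot': array([-1.79923743e+02, -9.03845442e-04,  1.53714223e+02]), 'wrist_force': array([-0.46120169,  0.11899441, -0.40226124]), 'torque': array([ 0.01340868, -0.01234098, -0.023765  ]), 'grasp_force': 0.0, 'opening': 0.08522409192987583}
scene cam at [ 0.03414827 -0.39606691  0.71644182]
heel_centre 0.82 [258.6 287.5] [ 0.3542 -0.1323  0.0475]
heel_centre 0.61 [329.8 267.5] [ 0.4728 -0.2289  0.0475]
heel_back 0.79 [320.3 275.2] [ 0.4457 -0.2215  0.0475]
heel_back 0.7 [277.8 293.4] [ 0.3636 -0.1717  0.0475]
lift_top 0.59 [190.6 159. ] [0.5185 0.1783 0.123 ]
lift_back 0.69 [196.5 165.4] [0.5084 0.1508 0.123 ]
drying_stand 0.32 [253.6 243.4] [ 0.4674 -0.0352 -0.    ]

[... 239 characters left out ...]
 0.2 [201.6 196.9] [ 0.5185  0.1686 -0.    ]
top cam at [ 0.36724339 -0.08642582  0.96229844]
heel_centre 0.91 [328.  219.9] [ 0.4822 -0.2189  0.0475]
heel_centre 0.78 [287.1 266.5] [ 0.3783 -0.1209  0.0475]
heel_back 0.72 [301.  264.1] [ 0.3828 -0.1526  0.0475]
heel_back 0.6 [331.1 238. ] [ 0.4402 -0.224   0.0475]
lift_top 0.6 [145.5 203.8] [0.5173 0.1786 0.123 ]
lift_back 0.78 [161.3 207.1] [0.5093 0.145  0.123 ]
lift_back 0.63 [331.2 221.8] [ 0.4685 -0.2145  0.123 ]
drying_stand 0.72 [324.7 227.1] [ 0.4708 -0.2169  0.    ]
last_stand 0.57 [162.1 211.1] [0.5202 0.1768 0.    ]
row_bottle_1 0.81 [240.4 196.4] [ 0.5518 -0.0137  0.    ]
row_bottle_1 0.71 [247.2 230.6] [ 0.4673 -0.029   0.    ]
```

View pics/scene0.png

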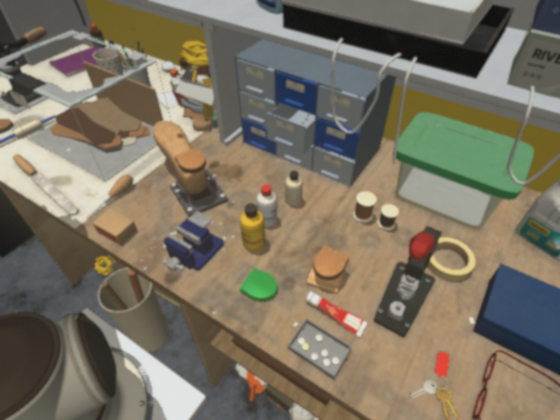

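View pics/top0.png

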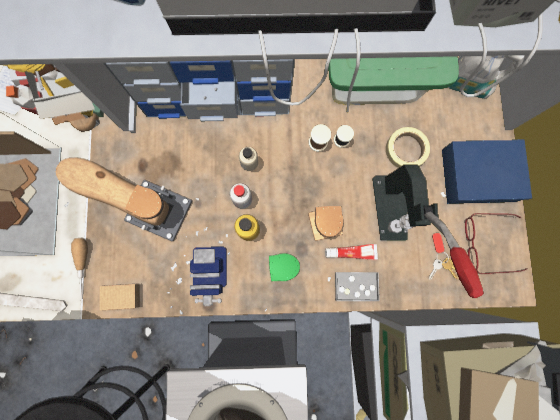

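The scene shows two D shapes. The tan-faced block on the stand is at scene (331,265) / top (328,221). The green one, at scene (259,285) / top (285,267), is the look-alike. The tan one fits the description (tan face, on a wooden stand). The lift is at top (147,205), scene (190,160). The bottles are at top (247,158), (240,193) and (247,227). I'll enlarge to confirm.

Run:
```python
from h import *
a=cv2.imread("pics/top0.png"); b=cv2.imread("pics/scene0.png")
f=lambda im,x,y:cv2.resize(im[y-30:y+30,x-40:x+40],(400,300),interpolation=cv2.INTER_CUBIC)
cv2.imwrite("pics/crop1.png",np.vstack([np.hstack([f(a,328,221),f(b,330,266)]),np.hstack([f(a,150,205),f(b,190,165)])]))
for n in("scene","top"):
    c=bot.camera(n)
    for q in("heel_centre","lift_top","row_bottle_1"):
        for d in bot.trace(n,q)[:4]:
            print(n,q,round(d["p"],2),np.round(d["extent"]),d["region"].sum())
```

```text
scene heel_centre 0.91 [237. 272. 277. 300.] 861
scene heel_centre 0.62 [316. 250. 349. 284.] 841
scene lift_top 0.72 [176. 150. 206. 175.] 541
scene row_bottle_1 0.9 [240. 204. 266. 251.] 991
scene row_bottle_1 0.75 [256. 184. 280. 228.] 594
scene row_bottle_1 0.63 [286. 173. 303. 207.] 538
top heel_centre 0.92 [316. 204. 343. 239.] 771
top heel_centre 0.66 [270. 253. 299. 281.] 689
top lift_top 0.72 [127. 186. 163. 218.] 874
top row_bottle_1 0.97 [235. 214. 257. 242.] 543
top row_bottle_1 0.92 [228. 182. 254. 209.] 469
top row_bottle_1 0.87 [239. 150. 258. 174.] 399
top row_bottle_1 0.26 [316. 204. 344. 236.] 732
```

View pics/crop1.png

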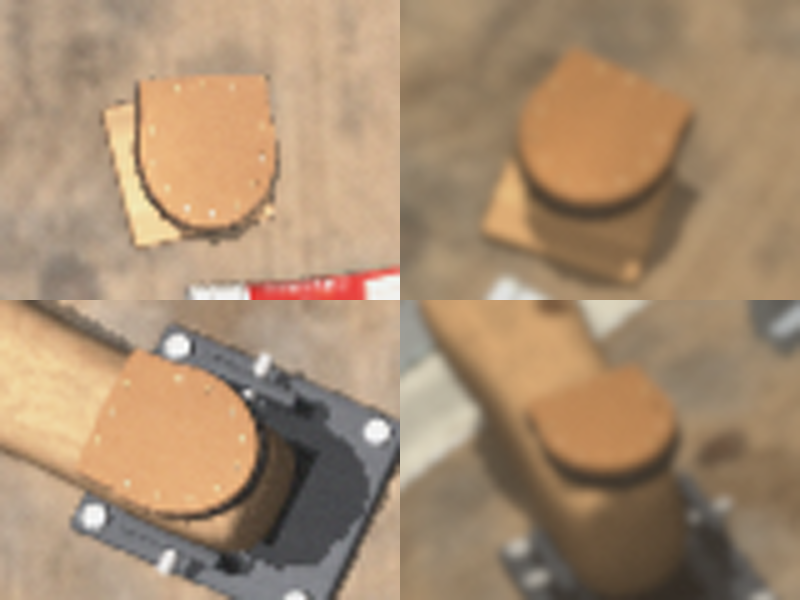

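The crop confirms it: the tan D block sits on the wooden stand with its straight edge toward +x and its back toward -x (top crop ~(205,76) to (210,230)). The lift's straight edge is at upper left and its back at lower right. Next I'll fit the outlines in both cameras.

```bash
cat >> h.py <<'E'
from scipy.optimize import minimize
def outline(s=1.0,n=24):
    a=np.linspace(-np.pi/2,np.pi/2,n); arc=np.c_[.036*np.cos(a),.0325*np.sin(a)]
    u=np.linspace(0,1,9)[:-1,None]; A=np.array([0,.0325]);B=np.array([-.036,.0295]);C=B*[1,-1];D=A*[1,-1]
    return np.vstack([arc,A+u*(B-A),B+u*(C-B),C+u*(D-C)])
def cost(p,z,cs):
    r=np.array([[np.cos(p[2]),-np.sin(p[2])],[np.sin(p[2]),np.cos(p[2])]]); J=0
    for c in cs:
        im=c["color"].astype(np.float32); im=cv2.GaussianBlur(im,(0,0),.6); S=[]
        for k in(0.3,.5,.7,.92,1.08):
            o=outline()
            # offset in/out by constant ~3mm
            if k>.9: o=o+np.sign(k-1)*.003*o/np.linalg.norm(o,axis=1)[:,None]
            else: o=o*k
            X=np.c_[o@r.T+p[:2],np.full(len(o),z)]
            q=np.array([proj(c,x) for x in X]).astype(np.float32)
            S.append(cv2.remap(im,q[None,:,0],q[None,:,1],cv2.INTER_LINEAR)[0])
        med=np.median(np.vstack(S[:3]),0)
        d=lambda s:np.minimum(np.linalg.norm(s-med,axis=1),60)
        J+=d(S[3]).mean()-d(S[4]).mean()
    return J
def fit(p0,z,cs):
    best=None
    for dx in(-.006,0,.006):
        for dy in(-.006,0,.006):
            s=np.array([p0[0]+dx,p0[1]+dy,np.radians(p0[2])])
            m=minimize(cost,s,args=(z,cs),method="Nelder-Mead",options=dict(initial_simplex=s+np.array([[0,0,0],[.006,0,0],[0,.006,0],[0,0,.15]]),maxiter=120))
            if best is None or m.fun<best.fun: best=m
    return best.x[:2].round(4),np.degrees(best.x[2]).round(1),round(best.fun,1)
E
python3 - <<'E'
from h import *
s,t=bot.camera("scene"),bot.camera("top")
for nm,p,z in(("block",(.478,-.219,-179),.055),("lift",(.517,.178,-115),.123)):
    for l,cs in(("top",[t]),("scene",[s]),("both",[s,t])): print(nm,l,fit(p,z,cs))
for n,c in(("top",t),("scene",s)):
    for q,h in(("row_bottle_1",.12),("row_bottle_2",.11)):
        for d in bot.trace(n,q)[:3]: print(n,np.round(d["extent"]))
for nm,px in(("cream",(248,153)),("red",(239,189)),("yel",(246,224))): print(nm,ray(t,px,.11))
E
```

```text
block top (array([ 0.4805, -0.2199]), np.float64(-183.5), np.float64(-29.0))
block scene (array([ 0.4806, -0.2211]), np.float64(-177.1), np.float64(-34.3))
block both (array([ 0.4805, -0.2201]), np.float64(-183.1), np.float64(-60.9))
lift top (array([0.5207, 0.1821]), np.float64(-115.8), np.float64(-37.7))
lift scene (array([0.5228, 0.1812]), np.float64(-122.3), np.float64(-28.5))
lift both (array([0.5211, 0.182 ]), np.float64(-115.6), np.float64(-62.6))
top [239. 147. 258. 176.]
top [234. 215. 258. 242.]
top [239. 147. 258. 176.]
top [234. 215. 258. 242.]
scene [241. 204. 266. 250.]
scene [254. 186. 276. 229.]
scene [284. 172. 303. 205.]
scene [241. 204. 266. 250.]
scene [254. 186. 276. 229.]
scene [284. 172. 303. 205.]
cream [ 0.62788066 -0.04002591  0.11      ]
red [ 0.54714733 -0.01916616  0.11      ]
yel [ 0.47010254 -0.03323542  0.11      ]
```

Emit:
send_rows:
  moves: [0.3,-0.9,0,0,0,0.12,-1,0.3,-0.9,0,0,0,0.12,-1,0.3,-0.9,0,0,0,0.12,-1,0.3,-0.9,0,0,0,0.12,-1,0.3,-0.9,0,0,0,0.12,-1,0.3,-0.9,0,0,0,0.12,-1,0.3,-0.9,0,0,0,0.12,-1,0.3,-0.9,0,0,0,0.12,-1]
  squeeze: 40

```text
time: 2.6
ee_pos: [0.3037, 0.3124, 0.2314]
tcp_rot: [180.0, 0.0, 162.0]
wrist_force: [-0.1, -0.4, 0.3]
opening: 0.0851
grasp_force: 0.0
```

```bash
python3 -c "
from h import *
o=bot.get_obs();print(o['q'],o['ee_pos'],o['tcp_rot'],o['time'])"
```

```text
[ 4.58045920e+01 -1.05622145e+01 -4.83709541e+00  9.57104717e+01
 -3.99476861e-04  6.38026476e+01] [0.30374177 0.31239175 0.23135536] [1.79987034e+02 6.82474825e-03 1.62001944e+02] 2.6
```

Emit:
send_rows:
  moves: [0.3,-0.9,0,0,0,0.08,-1,0.3,-0.9,0,0,0,0.08,-1,0.3,-0.9,0,0,0,0.08,-1,0.3,-0.9,0,0,0,0.08,-1,0.3,-0.9,0,0,0,0.08,-1,0.3,-0.9,0,0,0,0.08,-1,0.3,-0.9,0,0,0,0.08,-1,0.3,-0.9,0,0,0,0.08,-1]

```text
time: 3.6
ee_pos: [0.3638, 0.1324, 0.2314]
tcp_rot: [180.0, 0.0, 167.5]
wrist_force: [0.4, 0.4, -0.4]
opening: 0.0856
grasp_force: 0.0
```

Emit:
send_rows:
  moves: [0.3,-0.9,0,0,0,0.08,-1,0.3,-0.9,0,0,0,0.08,-1,0.3,-0.9,0,0,0,0.08,-1,0.3,-0.9,0,0,0,0.08,-1,0.3,-0.9,0,0,0,0.08,-1,0.3,-0.9,0,0,0,0.08,-1,0.3,-0.9,0,0,0,0.08,-1,0.3,-0.9,0,0,0,0.08,-1]

```text
time: 4.6
ee_pos: [0.4238, -0.0477, 0.2314]
tcp_rot: [180.0, 0.0, 173.0]
wrist_force: [0.1, 1.2, -1.0]
opening: 0.0855
grasp_force: 0.0
```

Emit:
send_rows:
  moves: [0.3,-0.9,0,0,0,0.08,-1,0.3,-0.9,0,0,0,0.08,-1,0.3,-0.9,0,0,0,0.08,-1,0.3,-0.9,0,0,0,0.08,-1,0.3,-0.9,0,0,0,0.08,-1,0.3,-0.8,0,0,0,0.08,-1,0.2,-0.6,0,0,0,0.08,-1,0,0,0,0,0,0,-1]

```text
time: 5.6
ee_pos: [0.4736, -0.1949, 0.231]
tcp_rot: [180.0, -0.0, 177.7]
wrist_force: [-0.7, -0.4, -0.7]
opening: 0.0853
grasp_force: 0.0
```

Emit:
send_rows:
  moves: [0.28,-1,0,0,0,0,-1,0,0,-1,0,0,0,-1,0,0,-1,0,0,0,-1,0,0,-1,0,0,0,-1,0,0,-1,0,0,0,-1,0,0,-0.6,0,0,0,-1,0,0,0,0,0,0,-1]

```text
time: 6.48
ee_pos: [0.4801, -0.2188, 0.1157]
tcp_rot: [180.0, -0.1, 177.8]
wrist_force: [-0.1, 0.4, 0.9]
opening: 0.0854
grasp_force: 0.0
```

Run:
```python
from h import *
s,t=bot.camera("scene"),bot.camera("top"); o=bot.get_obs(); print(o['ee_pos'],o['tcp_rot'])
f=lambda c,x,y:cv2.resize(c["color"][y-60:y+60,x-80:x+80,::-1],(400,300),interpolation=cv2.INTER_CUBIC)
cv2.imwrite("pics/pre.png",np.hstack([f(t,328,221),f(s,330,250)]))
print(fit((.4805,-.22,-182),.055,[s]))
```

```text
[ 0.4808743  -0.21931723  0.1172333 ] [-1.79980052e+02  5.44003878e-02  1.77784437e+02]
(array([ 0.4752, -0.2209]), np.float64(-189.0), np.float64(-22.2))
```

View pics/pre.png

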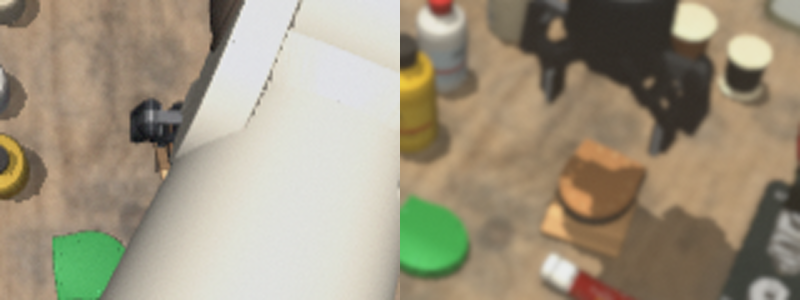

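The fingers (scene crop ~(550,90) and (660,140)) straddle the block at (600,180) and clear the bottles and the press. Descending.

Emit:
send_rows:
  moves: [0,0,-0.9,0,0,0,-1,0,0,-0.9,0,0,0,-1,0,0,-0.9,0,0,0,-1,0,0,-0.8,0,0,0,-1,0,0,0,0,0,0,1,0,0,0,0,0,0,1,0,0,0,0,0,0,1,0,0,0,0,0,0,1]
  squeeze: 40

```text
time: 7.58
ee_pos: [0.4813, -0.2197, 0.03]
tcp_rot: [-180.0, 0.1, 177.8]
wrist_force: [-0.2, 0.1, 6.1]
opening: 0.0624
grasp_force: 44.2
```

Emit:
send_rows:
  moves: [0,0,0,0,0,0,1,0,0,0,0,0,0,1]

```text
time: 7.82
ee_pos: [0.4813, -0.2197, 0.03]
tcp_rot: [-180.0, 0.1, 177.8]
wrist_force: [-0.4, 0.6, 5.9]
opening: 0.0628
grasp_force: 44.2
```

Run:
```python
from h import *
s=bot.camera("scene"); o=bot.get_obs(); print(o['ee_pos'],o['tcp_rot'],o['opening'],o['grasp_force'],o['wrist_force'])
cv2.imwrite("pics/grip.png",cv2.resize(s["color"][205:310,260:400,::-1],(800,600),interpolation=cv2.INTER_CUBIC))
```

```text
[ 0.48125663 -0.21968586  0.02996038] [-1.79956966e+02  1.05086708e-01  1.77777642e+02] 0.06270417487874455 44.24681328397128 [0.1587032  0.77227441 6.72961542]
```

View pics/grip.png

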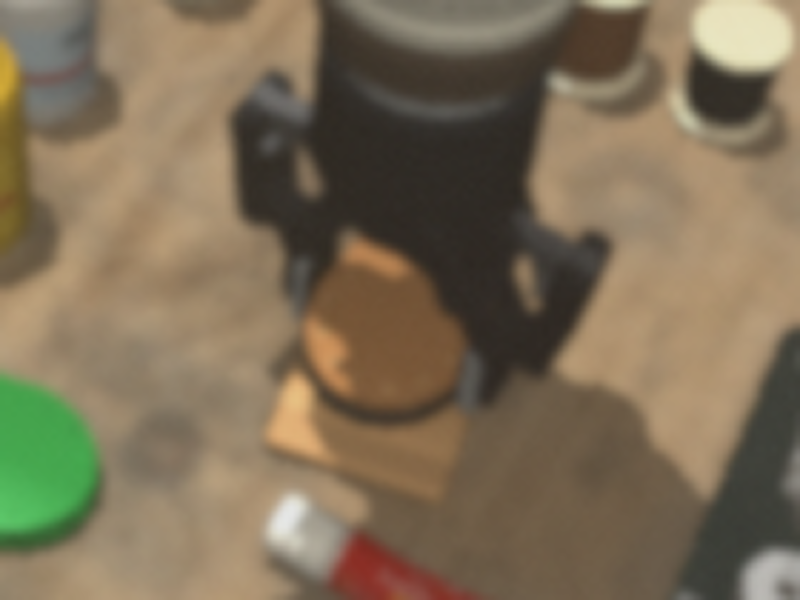

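Gripped between both fingers. The pads show at crop (300,300) and (470,370), with 44 N of grip. Lifting straight up.

Emit:
send_rows:
  moves: [0,0,0.4,0,0,0,1,0,0,0.8,0,0,0,1,0,0,1,0,0,0,1,0,0,1,0,0,0,1,0,0,1,0,0,0,1,0,0,1,0,0,0,1,0,0,1,0,0,0,1,0,0,1,0,0,0,1]

```text
time: 8.88
ee_pos: [0.4804, -0.2193, 0.2101]
tcp_rot: [180.0, 0.0, 177.8]
wrist_force: [-0.2, -0.0, 0.2]
opening: 0.0624
grasp_force: 44.0
```

Run:
```python
from h import *
s=bot.camera("scene"); o=bot.get_obs(); print(o['ee_pos'],o['tcp_rot'],o['opening'],o['grasp_force'],o['wrist_force'],o['torque'])
u,v=map(int,proj(s,(.48,-.22,.22)))
cv2.imwrite("pics/lift.png",cv2.resize(s["color"][v-45:v+45,u-60:u+60,::-1],(800,600),interpolation=cv2.INTER_CUBIC))
print(u,v)
```

```text
[ 0.48108565 -0.2196316   0.21347115] [-179.91043362    0.22095196  177.77504176] 0.06261432899411366 44.050345931755146 [-1.42148687  0.64301667  2.10711164] [0.00419842 0.11056328 0.02559342]
335 206
```

View pics/lift.png

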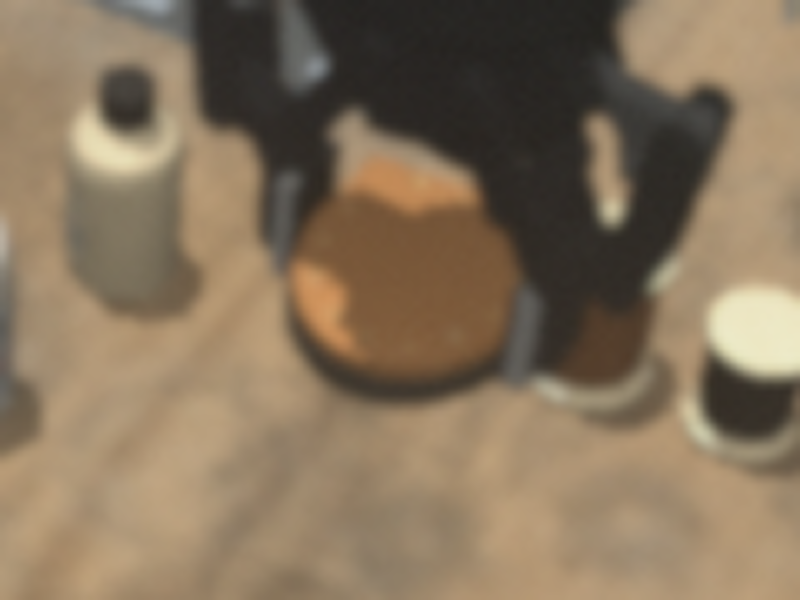

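The block is held level with its back toward the camera (crop ~(400,380)) and has left the stand. I'll carry it over the row with the underside at about 0.22 m, turning +66.5° on the way.

Emit:
send_rows:
  moves: [0.08,0.4,0,0,0,0.2,1,0.08,0.8,0,0,0,0.4,1,0.08,0.8,0,0,0,0.4,1,0.08,0.8,0,0,0,0.4,1,0.08,0.8,0,0,0,0.4,1,0.08,0.8,0,0,0,0.4,1,0.08,0.8,0,0,0,0.4,1,0.08,0.8,0,0,0,0.4,1]

```text
time: 9.93
ee_pos: [0.4959, -0.0673, 0.2076]
tcp_rot: [179.9, -0.1, -156.1]
wrist_force: [-0.2, -1.1, -0.6]
opening: 0.0625
grasp_force: 44.0
```

Emit:
send_rows:
  moves: [0.08,0.8,0,0,0,0.4,1,0.08,0.8,0,0,0,0.4,1,0.08,0.8,0,0,0,0.4,1,0.08,0.8,0,0,0,0.4,1,0.08,0.8,0,0,0,0.4,1,0.08,0.8,0,0,0,0.4,1,0.08,0.8,0,0,0,0.4,1,0.08,0.8,0,0,0,0.4,1]

```text
time: 10.92
ee_pos: [0.5116, 0.0924, 0.2076]
tcp_rot: [179.9, -0.1, -128.6]
wrist_force: [-0.3, -0.4, -0.7]
opening: 0.0625
grasp_force: 44.0
```

Emit:
send_rows:
  moves: [0.08,0.8,0,0,0,0.4,1,0.08,0.8,0,0,0,0.4,1,0.08,0.8,0,0,0,0.4,1,0.08,0.8,0,0,0,0.4,1,0.08,0.5,0,0,0,0,1,0,0,0,0,0,0,1,0,0,0,0,0,0,1]

```text
time: 11.8
ee_pos: [0.5226, 0.1828, 0.2088]
tcp_rot: [180.0, -0.0, -115.2]
wrist_force: [0.2, 0.1, -0.9]
opening: 0.0629
grasp_force: 44.0
```

Run:
```python
from h import *
s,t=bot.camera("scene"),bot.camera("top"); o=bot.get_obs(); print(o['ee_pos'],o['tcp_rot'],o['opening'],o['wrist_force'],o['torque'])
f=lambda c,X:(lambda u,v:cv2.resize(c["color"][v-45:v+45,u-30:u+30,::-1],(400,600),interpolation=cv2.INTER_CUBIC))(*map(int,proj(c,X)))
X=(.52,.18,.18)
cv2.imwrite("pics/over.png",np.hstack([f(t,X),f(s,X)])); print(proj(s,X),proj(t,X))
for z in(.235,.2385): print(fit((.521,.182,-116),z,[s]))
```

```text
[0.52260379 0.18256338 0.20887755] [-1.79995010e+02 -2.60737084e-03 -1.15242511e+02] 0.06258402834359399 [ 0.25024377  0.99737534 -0.97990064] [ 0.05038812 -0.02003742 -0.06045771]
[186.17015238 139.00094775] [135.8748486  197.64847953]
(array([0.5184, 0.1781]), np.float64(-129.9), np.float64(-26.1))
(array([0.5151, 0.1739]), np.float64(-129.8), np.float64(-25.9))
```

View pics/over.png

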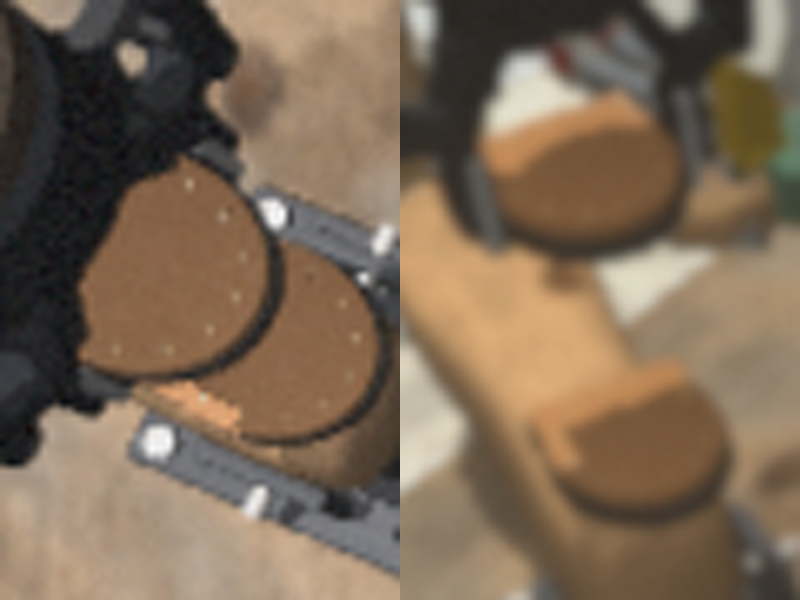

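The held block is over the lift in the same orientation, back to the lower right (top crop: block arc ~(280,280), lift arc ~(380,360)). I'll lower it partway, then compare the two arcs.

Emit:
send_rows:
  moves: [0,0,-0.6,0,0,0,1,0,0,-0.6,0,0,0,1,0,0,-0.6,0,0,0,1,0,0,-0.5,0,0,0,1,0,0,0,0,0,0,1,0,0,0,0,0,0,1]

```text
time: 12.65
ee_pos: [0.5227, 0.1832, 0.1517]
tcp_rot: [-180.0, 0.0, -115.2]
wrist_force: [-0.4, 0.4, -1.4]
opening: 0.0627
grasp_force: 44.0
```

```bash
cat > g.py <<'E'
from h import *; import h
full=h.outline
h.outline=lambda *a:(lambda o:o[o[:,0]>-.004])(full(n=40))
t0=dict(bot.camera("top")); s0=dict(bot.camera("scene")); o=bot.get_obs(); p=o['ee_pos']; print(p,o['tcp_rot'])
zt=p[2]-.030+.055; print("block top z",zt)
a0={k:t0[k] for k in t0}; b0=dict(s0)
for l,cs in(("top",[t0]),("scene",[s0]),("both",[s0,t0])): print("block",l,fit((p[0],p[1],-116),zt,cs))
t1=dict(t0); t1["color"]=cv2.cvtColor(cv2.imread("pics/top0.png"),cv2.COLOR_BGR2RGB)
s1=dict(s0); s1["color"]=cv2.cvtColor(cv2.imread("pics/scene0.png"),cv2.COLOR_BGR2RGB)
for l,cs in(("top",[t1]),("scene",[s1]),("both",[s1,t1])): print("lift",l,fit((.521,.182,-116),.123,cs))
E
python3 g.py
```

```text
[0.52288519 0.18325789 0.15195436] [-1.79955629e+02  4.26891942e-02 -1.15185265e+02]
block top z 0.17695436290568858
block top (array([0.5242, 0.1837]), np.float64(-118.4), np.float64(-46.6))
block scene (array([0.5209, 0.1806]), np.float64(-103.6), np.float64(-29.7))
block both (array([0.5236, 0.1825]), np.float64(-115.6), np.float64(-69.4))
lift top (array([0.5207, 0.1847]), np.float64(-98.0), np.float64(-48.3))
lift scene (array([0.524 , 0.1808]), np.float64(-138.6), np.float64(-42.7))
lift both (array([0.5215, 0.1829]), np.float64(-116.5), np.float64(-84.8))
```

Emit:
send_rows:
  moves: [-0.04,0,-0.3,0,0,0,1,-0.04,0,-0.3,0,0,0,1,0,0,-0.3,0,0,0,1,0,0,-0.1,0,0,0,1,0,0,0,0,0,0,1,0,0,0,0,0,0,1]

```text
time: 13.5
ee_pos: [0.5207, 0.1832, 0.1265]
tcp_rot: [-180.0, 0.0, -115.2]
wrist_force: [-0.0, -0.1, 0.1]
opening: 0.0623
grasp_force: 44.0
```

```bash
cat >> g.py <<'E'
f=lambda c,X:(lambda u,v:cv2.resize(c["color"][v-30:v+30,u-20:u+20,::-1],(400,600),interpolation=cv2.INTER_CUBIC))(*map(int,proj(c,X)))
X=(.515,.165,.13)
cv2.imwrite("pics/near.png",np.hstack([f(t0,X),f(s0,X)]))
# predicted vs seen heights in scene view at back point: column of pixels
for z in(.108,.123,.133,.138,.148,.153): print(z,((proj(s0,(.521+.036*np.cos(np.radians(-115.6)),.182+.036*np.sin(np.radians(-115.6)),z))-np.array([*map(int,proj(s0,X))]))*10+[200+400,300]).round())
E
python3 g.py
```

```text
[0.52073132 0.18315283 0.12657596] [-1.79979841e+02  1.80210289e-02 -1.15188394e+02]
block top z 0.151575960630598
block top (array([0.5218, 0.184 ]), np.float64(-119.7), np.float64(-48.1))
block scene (array([0.5184, 0.1804]), np.float64(-103.2), np.float64(-30.6))
block both (array([0.521 , 0.1825]), np.float64(-110.5), np.float64(-72.1))
lift top (array([0.5207, 0.1847]), np.float64(-98.0), np.float64(-48.3))
lift scene (array([0.524 , 0.1808]), np.float64(-138.6), np.float64(-42.7))
lift both (array([0.5215, 0.1829]), np.float64(-116.5), np.float64(-84.8))
0.108 [641. 421.]
0.123 [631. 373.]
0.133 [624. 340.]
0.138 [620. 323.]
0.148 [613. 290.]
0.153 [609. 273.]
```

View pics/near.png

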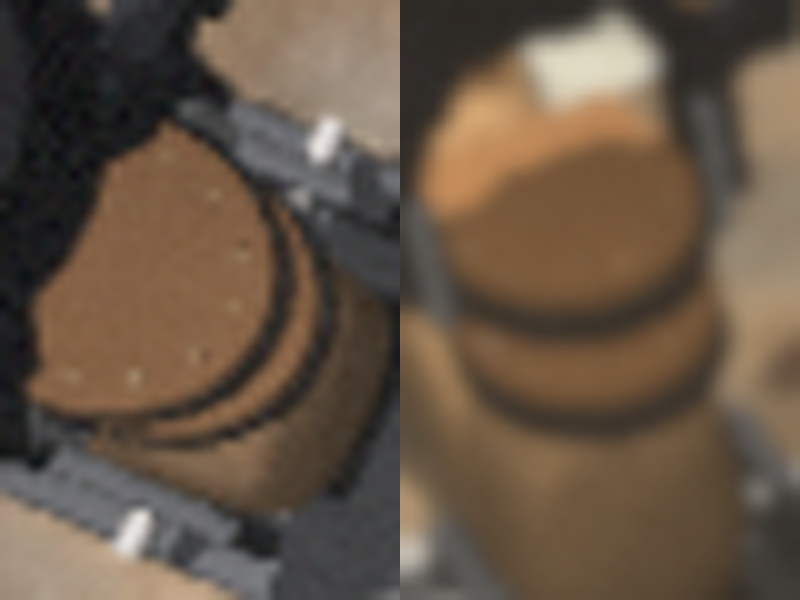

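The block sits squarely over the lift. The rims in the scene crop are at y≈333 and y≈432, about 29 mm apart, so the gap is about 14 mm, which agrees with the pose. Lowering 3.5 mm more.

Emit:
send_rows:
  moves: [0,0,-0.07,0,0,0,1,0,0,-0.07,0,0,0,1,0,0,0,0,0,0,1,0,0,0,0,0,0,1,0,0,0,0,0,0,1,0,0,0,0,0,0,1]

```text
time: 14.35
ee_pos: [0.5206, 0.1831, 0.1228]
tcp_rot: [-180.0, 0.0, -115.2]
wrist_force: [-0.7, -0.3, -0.9]
opening: 0.0626
grasp_force: 44.0
```

```bash
sed -i 's/near.png/final.png/' g.py; python3 g.py
```

```text
[0.52060569 0.18311514 0.12281   ] [-1.79996388e+02  1.31162441e-03 -1.15188296e+02]
block top z 0.1478099980190851
block top (array([0.5216, 0.1828]), np.float64(-118.7), np.float64(-48.1))
block scene (array([0.5187, 0.1807]), np.float64(-101.8), np.float64(-31.0))
block both (array([0.521 , 0.1825]), np.float64(-112.9), np.float64(-73.2))
lift top (array([0.5207, 0.1847]), np.float64(-98.0), np.float64(-48.3))
lift scene (array([0.524 , 0.1808]), np.float64(-138.6), np.float64(-42.7))
lift both (array([0.5215, 0.1829]), np.float64(-116.5), np.float64(-84.8))
0.108 [641. 421.]
0.123 [631. 373.]
0.133 [624. 340.]
0.138 [620. 323.]
0.148 [613. 290.]
0.153 [609. 273.]
```

View pics/final.png

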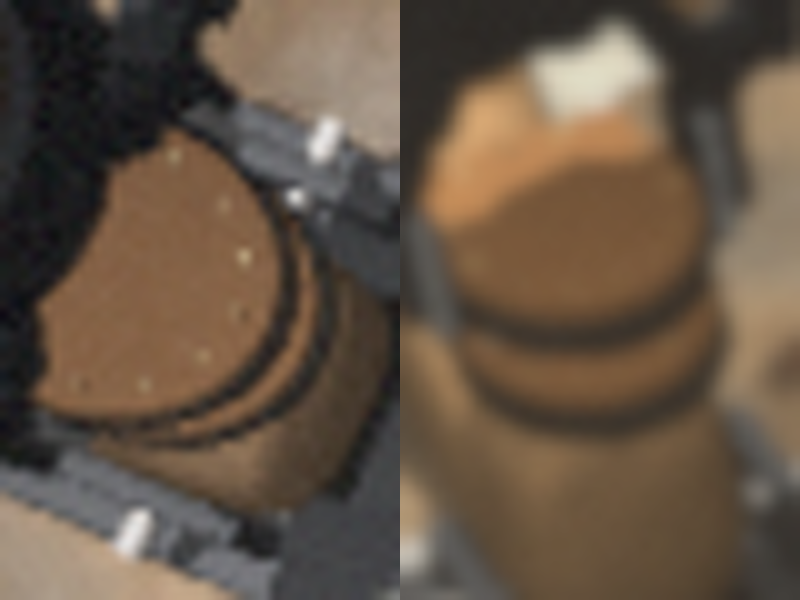

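The final view shows the rims at y≈347 and y≈432, so the gap is about 10 mm, with the outlines matching and a visible strip between them. Handing in.

```bash
python3 -c "
from workcell import bot
print(bot.job_done())"
```

```text
the job is handed in; nothing more can be done
None
```

I handed the job in with the block held level and still about 10 mm above the fitted lift, outlines matching to about 1 mm in position; the turn rests mainly on the tool's yaw, and the bottles were cleared by about 10 cm.

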